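# Set up the folding panel easel

### The arm

A 6-joint arm with a two-finger parallel gripper is mounted at the origin on a cart in front of the work surface, level with it; the furniture and walls round the work are solid. World frame = base frame: x ahead of the robot, y to its left, z up, the work surface at z = 0. Lengths are in m, angles in rad, forces in N, time in s.
With the tool pointing down it reaches from about 0.375 to 0.975 m from the base axis. Payload 3.8 kg.
Tool frame: the origin (TCP) lies midway between the tips of the shut fingers; the grasp point (between the pads) lies ctrl.pinch_z behind it (ctrl.pinch_z is the distance from the TCP to the grasp point, in m); z points along the fingers, x is the direction in which the jaws open and shut, and the axes are right-handed (so a half turn about z gives the same grasp; the last joint's range is limited). The gripper opens to 88 mm and grips with 3 to 60 N. Pads are 18 mm wide; open, the fingers measure 123 mm over their backs; the gripper's body (75 mm by 187 mm) begins 45 mm behind the grasp point.
Start: joints at [1.166, 0.264, 1.604, -0, 1.274, -0.037], TCP at [0.243, 0.63, 0.239] pointing down, gripper open.
Joint ranges: [-2.63, 2.63], [-0.94, 2.18], [0.31, 2.57], [-1.31, 4.45], [0, 2.66], [-2.55, 2.55]. Speed limits (rad/s): [2.57, 2.57, 3.14, 3.14, 3.14, 3.14].

### API

Orientations are given as a unit quaternion [w, x, y, z].
In Python, from plant import ctrl gives the robot as it stands.
- The arm moves only by the tool jog_arm, never from a script. Its argument "series" is a list of rows, each a list of 6 numbers: the shift along the world's x, y, z in m, then the turn, a rotation vector about the world's x, y, z in rad. In form: [[x, y, z, wx, wy, wz], ...]. A call has exactly 5 rows; each row is the pose to reach, as a shift and turn from the pose commanded when the call began; what a row does not reach only later rows make up. A row lasts 1/10 s, in which the tool goes at most 50 mm and 8.59 degrees, less where a joint would pass 70% of its speed; a pose out of reach is approached as far as the arm can. A call with a gripper value outside its range is refused whole. "hand" is the opening, from 0 (shut) to 1 (fully open), set as the call begins (left out, the last holds). The fingers move at their own pace and stop on an object; "force" is the grip in N (left out, the last holds). Time passes only in rows, so rows that repeat a pose let the fingers close, or fill a call up. It gives the time, the measured TCP pose, the force and the opening at its end, in the units of the state.
- ctrl.read_state(): the state, without advancing time (a new reading comes with each control period).
- ctrl.grab_frame(name): name is "side" or "top" or "wrist"; returns (picture, depth): 480x640x3 uint8, red, green, blue; 480x640 float32, m along the optical axis (not along the pixel's ray), 0 where there is no reading.
- ctrl.camera_params(name): a dict with "camera_matrix" (3x3 intrinsics, pixels), "dist" ([k1, k2, p1, p2, k3] as OpenCV has them; the pictures are not rectified), "R" (3x3) and "t" (3): a world point X has camera coordinates R X + t. Camera axes: x right, y down, z forward; pixel columns grow to the right and rows downward; lengths in m; the calibration is good to about 2 mm. A picture is of the moment at which its call begins: read the wrist's pose just before it. camera_params takes no time and is no camera call; for the wrist camera it gives the pose at the moment of the call.
- ctrl.hand_in(): hands the job in, once; it reports no verdict.
The state is a dict: "time": time; "q": joint angles; "qd": joint speeds; "joint_efforts": joint torques, N m; "tool_pos": TCP position; "orientation": TCP orientation; "wrist_force": force on the tool from outside, world axes, zero at the start; "ft_torque": the same for the moment, N m; "width": opening from 0.0 (shut) to 1.0 (fully open).
Only numpy, scipy, OpenCV 4.12 (cv2) and the standard library are available. Lean on these libraries where they do the work, as an engineer would, in place of code of your own. Each camera call takes 0.05 s, during which the arm holds its last target. There are 200 camera calls.

### The job

Put up the folded easel for the painted test panels: lift its board by the red grip and swing it up until it clicks past its spring catch and stays up on its own. The stop arm is set at a different slope each time, so feel for the catch, stop as soon as the board has seated and do not force it against the stop. Then, with the board up and let go, turn the black clamp knob clockwise until it is tight, leaving the other things on the worktop where they are.

Things in the scene. Friction and masses are not known exactly. Their poses are not given: they have to be found in the camera images.
- stand: fixed easel base, a blue plate 145 x 270 x 12 mm with an aluminium ledge in front. Origin on the worktop; x points to the easel's back (away from the robot at yaw 0), y left, z up; the plate spans x -95..50, y -170..100 mm. The board's hinge line runs along y at x = -60, z = 40 mm. A grey clamp post 40 x 40 mm, top at z = 70 mm, stands at x = -40, y = -130 mm under the knob.
- hinge (a point): middle of the board's hinge line (axis y). At y = 66..100 mm a steel stop arm, 120 mm long, stands up from this line, clamped at an unknown slope of 45 to 75 degrees. It bears a black rubber stop and just below it a brass spring plunger (catch): the board's side pin, 75 mm from the hinge, snaps over it at 6 to 9 N of push at the red grip. Over 38 N there would bend the stop.
- board (a joint): angle (rad) of the aluminium easel board about its hinge: 0 folded flat, pointing to the stand's +x; grows as the free end rises, 1.45 at most. Board 106 mm wide, 8 mm thick, 16 to 96 mm from the hinge; its tongue with the red grip ends 154 mm from the hinge. Unless caught it falls back flat by its weight (0.2 to 0.33 kg).
- board_grip (a point): centre of the red grip at the board's free end, 132 mm from the hinge line; grip 44 mm long, 26 mm wide (along the stand's y), 16 mm thick. x points along the board away from the hinge, y along the hinge line, z out of the board's face. Folded, it lies 40 mm above the worktop, overhanging the base plate.
- clamp_knob (a joint): angle of the clamp knob, rad: near 0 to 0.25 loose, grows clockwise seen from above, 1.3 is the end (tight). Upright axis.
- clamp_knob_grip (a point): point on the knob's axis at the height to grip; the black knob is 48 mm across with a bar grip, the bar lying along this point's x axis, which turns with the knob.
- panels: loose painted test panels lying flat, 155 x 76 x 9 mm, left of the easel; leave alone. Origin at the centre of the underside.
- ochre_jar: loose ochre jar, 52 mm across, 62 mm high, right of the easel; leave alone. Origin at the centre of the underside.
- tape: loose roll of tape, 94 mm across, 24 mm high; leave alone. Origin at the centre of the underside.
- black_jar: loose black jar, 52 mm across, 62 mm high; leave alone. Origin at the centre of the underside.
- red_jar: loose red jar with a white lid, 52 mm across, 62 mm high; leave alone. Origin at the centre of the underside.
- green_beaker: loose green beaker, 80 mm across, 112 mm high; leave alone. Origin at the centre of the underside.

How it is judged:
On the way, in this order (a step that is already met when the one before it is completed fails the run):
1. the board stands up in its catch, let go by the robot (value of joint board above 0.7 rad and velocity of joint board between -0.1 and 0.1 rad/s and contact force between the fingers and stand below 0.3 N), for 0.3 s.
2. then the clamp knob is turned tight (value of joint clamp_knob above 1.15 rad), for 0.1 s.
At the end, for the whole second after the job is handed in: The board stays up by itself in its catch, at rest (above 0.7 rad; uncaught it falls flat), and the clamp knob is tight (past 1.15 of its 1.3 rad) (value of joint board above 0.7 rad and velocity of joint board between -0.1 and 0.1 rad/s and value of joint clamp_knob above 1.15 rad); the robot touches nothing.
It fails at once if the board was forced against its stop (more than 70 N between the board's pin and the stop) (contact force between board and stand above 70 N).
It fails at once if a bystander was moved more than 30 mm (distance of any of panels, ochre_jar, tape, black_jar, red_jar, green_beaker from where it was at the start of the episode above 0.03 m).
It also fails if it takes over 69 s, if anything falls off the work surface, if the arm or the gripper's body presses on something with over 40 N, if the wrist force passes 120 N, or if a joint passes its speed limit or range.

## Working session

There is one attempt and no reset: what is moved stays moved. The work goes in short steps, Python scripts to look and compute and a tool call to move; the robot and the scene stay as the last step left them, time stands still between calls to the robot, and variables do not carry over. Pictures are saved under pics/ and viewed, about 8 in all and at most 12, crops included, and the job is handed in when it is done.

Besides the shell and the picture viewer there is one more tool, called after "Emit:" as name(argument=value, ...), one argument or row to a line, values as JSON. jog_arm: Moves the arm, as the interface text tells. Its arguments: {"type":"object","properties":{"series":{"type":"array","items":{"type":"array","items":{"type":"number"}}},"hand":{"type":"number"},"force":{"type":"number"}},"required":["series"]}

```bash
mkdir -p pics; ls; python3 - <<'E'
from plant import ctrl
import cv2,numpy as np
print(ctrl.read_state(), ctrl.pinch_z)
for n in("side","top"):
    p,d=ctrl.grab_frame(n); c=ctrl.camera_params(n)
    cv2.imwrite(f"pics/{n}0.png",p[:,:,::-1]); np.savez(f"pics/{n}0.npz",p=p,d=d,K=c["camera_matrix"],dist=c["dist"],R=c["R"],t=c["t"])
    print(n,c)
E
```

```text
pics
{'time': 0.0, 'q': array([ 1.16608713e+00,  2.64707094e-01,  1.60535925e+00, -2.97359390e-05,
        1.27369480e+00, -3.68675131e-02]), 'qd': array([ 0.00100036,  0.00046887,  0.00074803, -0.00019217, -0.00038694,
        0.00093273]), 'joint_efforts': array([-1.40452321e-03, -5.02110708e+01, -3.56870484e+01,  7.27853528e-02,
        2.94973282e-02, -1.73020708e-04]), 'tool_pos': array([0.24244418, 0.62920179, 0.237427  ]), 'orientation': array([ 5.92171629e-04,  8.24497599e-01,  5.65864413e-01, -9.08364292e-04]), 'wrist_force': array([0.40614618, 0.13431043, 0.370742  ]), 'ft_torque': array([0.00011903, 0.01183908, 0.0226794 ]), 'width': 0.9958478245224429} 0.0187
side {'camera_matrix': array([[503.27365466,   0.        , 325.95432754],
       [  0.        , 503.27365466, 243.73518193],
       [  0.        ,   0.        ,   1.        ]]), 'dist': array([0.0114522, 0.       , 0.       , 0.       , 0.       ]), 'R': array([[ 0.99976531, -0.0197761 , -0.00884514],
       [-0.01599838, -0.39866305, -0.91695792],
       [ 0.01460762,  0.91688422, -0.39888587]]), 't': array([-0.53020801,  0.10226541,  1.0757245 ])}
top {'camera_matrix': array([[455.54855138,   0.        , 320.16740445],
       [  0.        , 455.54855138, 241.84888385],
       [  0.        ,   0.        ,   1.        ]]), 'dist': array([-0.05046879,  0.        ,  0.        ,  0.        ,  0.        ]), 'R': array([[-0.01360914, -0.99985681, -0.01005723],
       [-0.98536295,  0.01511981, -0.16979769],
       [ 0.16992544,  0.00759922, -0.98542762]]), 't': array([0.03341655, 0.50884953, 1.23170623])}
```

View pics/top0.png

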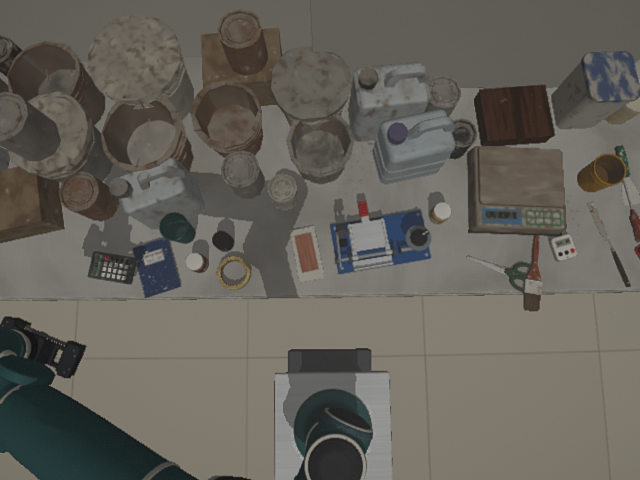

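View pics/side0.png

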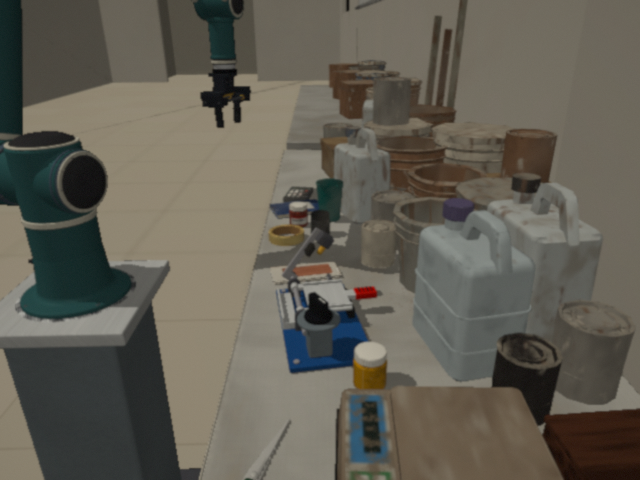

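The easel is at about (380,240) in the top view. The red grip is at (363,207), the knob at (417,237), the panels at (306,252) and the ochre jar at (440,212). In the side view the grip is at (366,293), the knob at (318,308), and the stop arm leans from (290,275) to (322,240).

```bash
cat > h.py <<'E'
import numpy as np,cv2
def load(n): return np.load(f"pics/{n}.npz")
def pts(f,uv):
    "world points of pixels through the depth picture"
    uv=np.array(uv,float).reshape(-1,1,2); n=cv2.undistortPoints(uv,f["K"],f["dist"])[:,0]
    z=np.array([f["d"][int(round(v)),int(round(u))] for u,v in uv[:,0]])
    return (np.c_[n,np.ones(len(n))]*z[:,None]-f["t"])@f["R"]
def cloud(f):
    v,u=np.mgrid[:480,:640]; n=cv2.undistortPoints(np.stack([u,v],-1).reshape(-1,1,2).astype(float),f["K"],f["dist"])[:,0]
    return ((np.c_[n,np.ones(len(n))]*f["d"].reshape(-1,1)-f["t"])@f["R"]).reshape(480,640,3)
E
python3 - <<'E'
from h import *
ims=[]
for n,(u0,v0,w,h) in (("top0",(310,185,130,100)),("side0",(265,220,130,160))):
    f=load(n); c=f["p"][v0:v0+h,u0:u0+w,::-1]; ims.append(cv2.resize(c,None,fx=600/h*(.5 if n=="top0" else 1),fy=600/h*(.5 if n=="top0" else 1),interpolation=cv2.INTER_CUBIC))
    P=cloud(f); p=f["p"].astype(int)
    red=(p[...,0]>120)&(p[...,1]<60)&(p[...,2]<60)&(f["d"]>0)&(P[...,0]>.4)&(P[...,0]<.85)&(abs(P[...,1])<.3)
    if n=="side0": red[:260]=0
    blue=(p[...,2]>p[...,0]+50)&(abs(P[...,2]-.012)<.008)&(abs(P[...,1]+.1)<.25)
    for nm,m in(("red",red),("blue",blue)):
        q=P[m]; print(n,nm,len(q),q.mean(0).round(3),q.min(0).round(3),q.max(0).round(3))
        if len(q)>5: print(np.array(cv2.minAreaRect((q[:,:2]*1000).astype(np.float32))[0:2]),cv2.minAreaRect((q[:,:2]*1000).astype(np.float32))[2], q[:,2].mean(), np.percentile(q[:,2],[10,50,90]))
t=ims[0]; s=ims[1]; out=np.zeros((600,t.shape[1]+s.shape[1],3),np.uint8); out[:t.shape[0],:t.shape[1]]=t; out[:s.shape[0],t.shape[1]:]=s
cv2.imwrite("pics/crop.png",out[:, :800]); print(out.shape,t.shape)
f=load("top0");P=cloud(f)
# knob: high points near
m=(abs(P[...,1]+.12)<.3)&(P[...,2]>.075)&(P[...,2]<.13)&(P[...,0]>.4)&(P[...,0]<.68); v,u=np.nonzero(m); q=P[m]
for a in range(310,450,10):
    k=(u>=a)&(u<a+10)
    if k.any(): print(a,k.sum(),q[k].mean(0).round(3),q[k][:,2].max().round(3))
E
```

```text
top0 red 38 [ 0.601 -0.098  0.048] [ 0.583 -0.108  0.044] [ 0.621 -0.085  0.052]
[[602.05871582 -97.39052582]
 [ 38.77253342  19.34282303]] 8.164053916931152 0.04810283438580526 [0.04531251 0.04799877 0.05152834]
top0 blue 272 [ 0.52  -0.133  0.013] [ 0.427 -0.284  0.006] [ 0.593 -0.006  0.02 ]
[[ 513.56628418 -144.3833313 ]
 [ 138.22918701  260.9145813 ]] 9.053498268127441 0.012872751970072907 [0.00980977 0.01282202 0.01624642]
side0 red 103 [ 0.603 -0.103  0.047] [ 0.583 -0.114  0.043] [ 0.624 -0.087  0.05 ]
[[603.71856689 -99.69922638]
 [ 39.82525253  22.87647629]] 9.003255844116211 0.047000581651359306 [0.04486203 0.04723282 0.04865236]
side0 blue 1628 [ 0.516 -0.225  0.012] [ 0.451 -0.29   0.004] [ 0.596 -0.038  0.015]
[[ 518.4954834  -159.24308777]
 [ 141.77064514  249.67765808]] 7.208566665649414 0.011573277680468329 [0.01011254 0.01179574 0.01294126]
(600, 878, 3) (300, 390, 3)
310 10 [0.678 0.033 0.121] 0.127
320 8 [0.677 0.015 0.123] 0.126
330 49 [ 0.489 -0.022  0.11 ] 0.13
340 89 [ 0.496 -0.035  0.111] 0.13
400 40 [ 0.514 -0.214  0.078] 0.081
410 222 [ 0.512 -0.23   0.088] 0.123
420 191 [ 0.51  -0.254  0.09 ] 0.119
430 7 [ 0.512 -0.274  0.077] 0.078
```

View pics/crop.png

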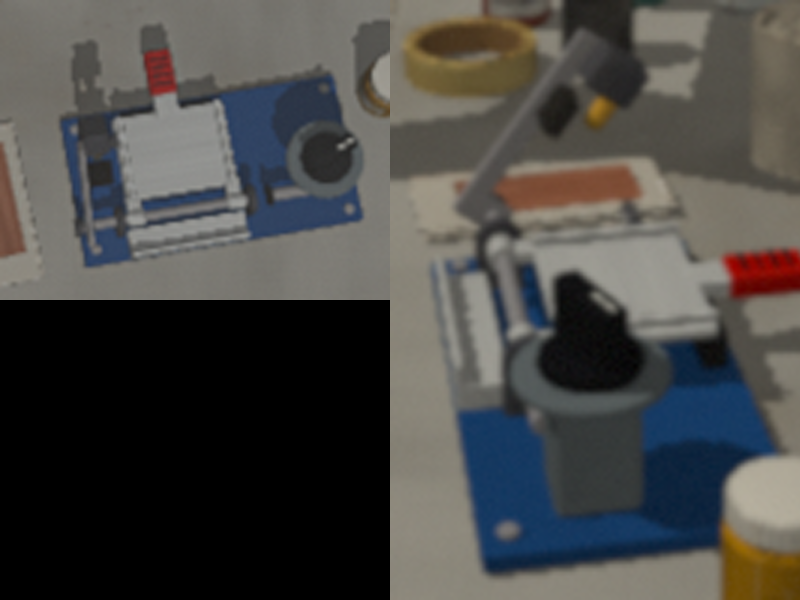

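```bash
python3 - <<'E'
from h import *
a=np.radians(9.); R=np.array([[np.cos(a),-np.sin(a)],[np.sin(a),np.cos(a)]]); O=np.array([.531,-.108])
C=[]
for n in("top0","side0"):
    f=load(n);P=cloud(f);p=f["p"].astype(int)
    s=P.copy(); s[...,:2]=(P[...,:2]-O)@R
    ok=f["d"]>0
    m=ok&(s[...,1]>.06)&(s[...,1]<.105)&(s[...,2]>.03)&(s[...,2]<.2)&(abs(s[...,0])<.13)
    q=s[m]; dx=q[:,0]+.06; dz=q[:,2]-.04; ang=np.degrees(np.arctan2(dz,dx)); r=np.hypot(dx,dz)
    print(n,"arm",len(q))
    for lo in range(20,150,15):
        k=(r*1000>=lo)&(r*1000<lo+15)
        if k.any(): print(lo,k.sum(),np.percentile(ang[k],[5,25,50,75,95]).round(0),q[k][:,1].mean().round(3))
    # knob bar
    m=ok&(np.hypot(s[...,0]+.04,s[...,1]+.13)<.035)&(s[...,2]>.095)
    q=P[m]; w,V=np.linalg.eigh(np.cov(q[:,:2].T)); print("bar",len(q),q.mean(0).round(4),np.degrees(np.arctan2(V[1,1],V[0,1])).round(1),np.sqrt(w)*1000, q[:,2].max())
    for z0 in np.arange(.066,.13,.006):
        mm=ok&(np.hypot(s[...,0]+.04,s[...,1]+.13)<.05)&(s[...,2]>z0)&(s[...,2]<z0+.006); qq=P[mm]
        if mm.sum()>4: print(z0.round(3),mm.sum(),qq.mean(0).round(3),np.ptp(qq,0).round(3),p[mm].mean().round())
    C.append(P[ok])
P=np.vstack(C); 
print("height map rows y, cols x .60...1.0")
for y in np.arange(.08,-.36,-.04):
    print(round(y,2),[int(1000*max([0]+list(P[(abs(P[:,0]-x)<.02)&(abs(P[:,1]-y)<.02)][:,2]))) for x in np.arange(.62,.95,.04)])
E
```

```text
top0 arm 364
20 16 [ 90. 103. 114. 130. 140.] 0.092
35 11 [75. 83. 86. 91. 95.] 0.092
50 11 [72. 74. 76. 78. 82.] 0.092
65 43 [63. 65. 66. 68. 73.] 0.081
80 55 [51. 60. 62. 65. 68.] 0.08
95 30 [58. 59. 61. 61. 66.] 0.082
110 116 [47. 51. 57. 60. 63.] 0.08
125 2 [55. 56. 57. 57. 58.] 0.082
bar 98 [ 0.5111 -0.2389  0.1141] 121.4 [ 4.039126   13.87171327] 0.12254387327312534
0.066 7 [ 0.512 -0.229  0.071] [0.05  0.059 0.003] 85.0
0.072 181 [ 0.511 -0.239  0.076] [0.07  0.067 0.006] 82.0
0.078 137 [ 0.51  -0.24   0.081] [0.07  0.061 0.006] 68.0
0.084 91 [ 0.51  -0.24   0.086] [0.045 0.044 0.006] 46.0
0.09 6 [ 0.505 -0.226  0.093] [0.017 0.022 0.003] 42.0
0.102 6 [ 0.503 -0.227  0.105] [0.017 0.036 0.006] 41.0
0.108 30 [ 0.511 -0.241  0.112] [0.032 0.04  0.005] 58.0
0.114 59 [ 0.512 -0.239  0.116] [0.029 0.039 0.006] 53.0
side0 arm 849
20 63 [ 73.  83.  93. 107. 142.] 0.09
35 53 [65. 70. 75. 80. 87.] 0.09
50 47 [63. 67. 70. 73. 76.] 0.09
65 117 [ 2. 57. 64. 66. 70.] 0.076
80 127 [45. 50. 60. 64. 67.] 0.078
95 145 [45. 51. 57. 60. 65.] 0.075
110 157 [46. 50. 55. 59. 63.] 0.074
bar 302 [ 0.
[... 452 characters left out ...]
.031 0.038 0.006] 18.0
0.108 133 [ 0.512 -0.247  0.112] [0.031 0.041 0.006] 38.0
0.114 33 [ 0.514 -0.247  0.115] [0.023 0.033 0.002] 59.0
height map rows y, cols x .60...1.0
0.08 [95, 99, 169, 166, 168, 204, 201, 201, 204]
0.04 [10, 168, 170, 85, 84, 208, 203, 200, 202]
0.0 [8, 168, 168, 83, 82, 205, 205, 200, 201]
-0.04 [8, 8, 167, 170, 169, 196, 203, 200, 204]
-0.08 [54, 8, 6, 166, 166, 228, 274, 275, 225]
-0.12 [53, 7, 8, 188, 202, 228, 275, 274, 227]
-0.16 [8, 8, 210, 254, 252, 228, 281, 284, 230]
-0.2 [9, 9, 210, 254, 251, 225, 283, 287, 228]
-0.24 [14, 9, 208, 263, 263, 224, 229, 284, 226]
-0.28 [68, 6, 205, 261, 263, 211, 217, 233, 182]
-0.32 [68, 6, 204, 210, 251, 204, 125, 123, 124]
```

Emit:
jog_arm(
  series=[
    [0.021,-0.043,0.012,0,0,0.105],
    [0.042,-0.086,0.024,0,0,0.21],
    [0.063,-0.129,0.036,0,0,0.315],
    [0.084,-0.172,0.048,0,0,0.42],
    [0.105,-0.215,0.06,0,0,0.525],
  ],
  hand=0.6,
  force=15,
)

```text
time: 0.6
tool_pos: [0.3479, 0.4129, 0.2986]
orientation: [0.0, 0.648, 0.762, -0.0]
wrist_force: [0.6, 0.1, 0.7]
width: 0.606
```

Emit:
jog_arm(
  series=[
    [0.021,-0.043,0,0,0,0],
    [0.042,-0.086,0,0,0,0],
    [0.063,-0.129,0,0,0,0],
    [0.084,-0.172,0,0,0,0],
    [0.105,-0.215,0,0,0,0],
  ],
)

```text
time: 1.1
tool_pos: [0.4529, 0.1979, 0.2985]
orientation: [-0.0, 0.649, 0.761, -0.0]
wrist_force: [0.1, -0.1, -0.4]
width: 0.601
```

Emit:
jog_arm(
  series=[
    [0.021,-0.043,0,0,0,0],
    [0.042,-0.086,0,0,0,0],
    [0.063,-0.129,0,0,0,0],
    [0.084,-0.172,0,0,0,0],
    [0.105,-0.215,0,0,0,0],
  ],
)

```text
time: 1.6
tool_pos: [0.5579, -0.0171, 0.2983]
orientation: [-0.0, 0.65, 0.76, -0.0]
wrist_force: [0.4, 1.0, 1.1]
width: 0.601
```

Emit:
jog_arm(
  series=[
    [0.02,-0.04,-0.02,0,0,0],
    [0.044,-0.083,-0.04,0,0,0],
    [0.044,-0.083,-0.08,0,0,0],
    [0.044,-0.083,-0.12,0,0,0],
    [0.044,-0.083,-0.13,0,0,0],
  ],
)

```text
time: 2.1
tool_pos: [0.5977, -0.098, 0.1625]
orientation: [-0.005, 0.65, 0.76, -0.003]
wrist_force: [-1.3, 0.5, -1.2]
width: 0.598
```

```bash
python3 - <<'E'
from plant import ctrl
from h import *
import json
c=ctrl.camera_params("wrist"); s=ctrl.read_state(); p,d=ctrl.grab_frame("wrist")
np.savez("pics/w1.npz",p=p,d=d,K=c["camera_matrix"],dist=c["dist"],R=c["R"],t=c["t"]); cv2.imwrite("pics/w1.png",p[:,:,::-1])
print(s["tool_pos"],s["orientation"],s["q"],-c["R"].T@c["t"])
f=load("w1");P=cloud(f);q=p.astype(int);m=(q[...,0]>110)&(q[...,1]<70)&(q[...,2]<70)&(d>0)&(abs(P[...,2]-.045)<.02)
x=P[m];print(len(x),x.mean(0),x.min(0),x.max(0)); x=x[x[:,2]>.044]; print(cv2.minAreaRect((x[:,:2]*1000).astype(np.float32)))
E
```

```text
[ 0.59770683 -0.09800662  0.1624884 ] [-0.00462978  0.64981598  0.76007322 -0.00253938] [-2.03658550e-01  1.99004715e-01  1.82850604e+00  2.35638350e-05
  1.12464286e+00 -1.93055302e+00] [ 0.52736908 -0.10914327  0.3095236 ]
1386 [ 0.60224824 -0.09590754  0.04806457] [ 0.58123408 -0.11070453  0.03628237] [ 0.62534986 -0.08071928  0.05081384]
((603.6239013671875, -95.5082778930664), (42.61573791503906, 24.99142837524414), 8.06953239440918)
```

View pics/w1.png

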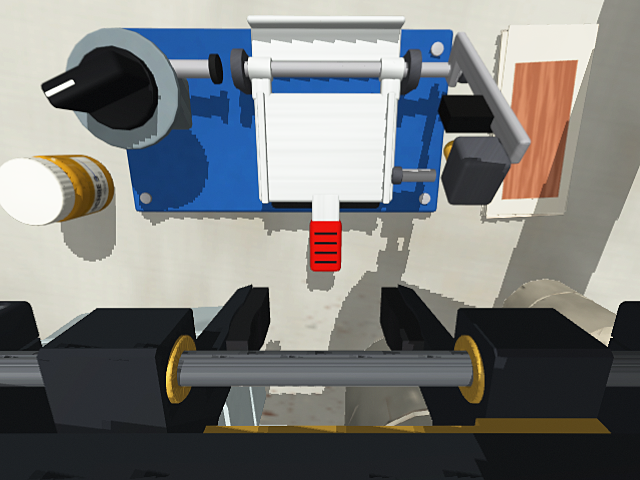

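Wrist view: red grip at (325,245), board side pin at (413,175), stop block at (475,170) and knob pointer at (62,88). The grip measures (0.6035, -0.0955), top at 0.048, which agrees with the other two views. I'm tilting slightly and going down.

Emit:
jog_arm(
  series=[
    [0,0.001,-0.02,-0.013,0.087,0],
    [-0.0015,0.002,-0.05,-0.026,0.173,0],
    [-0.0015,0.002,-0.085,-0.026,0.173,0],
    [-0.0015,0.002,-0.11,-0.026,0.173,0],
    [-0.0015,0.002,-0.11,-0.026,0.173,0],
  ],
)

```text
time: 2.65
tool_pos: [0.5984, -0.0952, 0.0565]
orientation: [-0.059, 0.646, 0.758, -0.067]
wrist_force: [-0.5, -0.2, -0.2]
width: 0.597
```

Emit:
jog_arm(
  series=[
    [0,0,-0.01,0,0,0],
    [0,0,-0.02,0,0,0],
    [0,0,-0.03,0,0,0],
    [0,0,-0.037,0,0,0],
    [0,0,-0.037,0,0,0],
  ],
)

```text
time: 3.15
tool_pos: [0.5993, -0.096, 0.0207]
orientation: [-0.058, 0.647, 0.757, -0.066]
wrist_force: [-0.5, 0.5, -0.3]
width: 0.6
```

Emit:
jog_arm(
  series=[
    [0,0,0,0,0,0],
    [0,0,0,0,0,0],
    [0,0,0,0,0,0],
    [0,0,0,0,0,0],
    [0,0,0,0,0,0],
  ],
  hand=0,
  force=18,
)

```text
time: 3.65
tool_pos: [0.6006, -0.0966, 0.0221]
orientation: [-0.057, 0.647, 0.758, -0.066]
wrist_force: [0.8, -1.2, 0.3]
width: 0.293
```

```bash
python3 - <<'E'
# commanded TCP when swinging: tool tilt tau = -10deg + k*theta ; shifts from the closed pose, world
import numpy as np
y=np.radians(8.5);L=.132;k=.6
def tcp(th):
    t=np.radians(-10)+k*th
    a=L*np.cos(th)+.0187*np.sin(t); z=L*np.sin(th)-.0187*np.cos(t); return np.array([a*np.cos(y),a*np.sin(y),z])
for d in range(0,66,3):
    th=np.radians(d); print(d,(tcp(th)-tcp(0)).round(4),(-k*th*np.array([-np.sin(y),np.cos(y)])).round(4))
E
```

```text
0 [0. 0. 0.] [ 0. -0.]
3 [0.0004 0.0001 0.0068] [ 0.0046 -0.0311]
6 [0.0004 0.0001 0.0136] [ 0.0093 -0.0621]
9 [0.0001 0.     0.0204] [ 0.0139 -0.0932]
12 [-0.0005 -0.0001  0.0272] [ 0.0186 -0.1243]
15 [-0.0016 -0.0002  0.0339] [ 0.0232 -0.1554]
18 [-0.0029 -0.0004  0.0405] [ 0.0279 -0.1864]
21 [-0.0046 -0.0007  0.047 ] [ 0.0325 -0.2175]
24 [-0.0067 -0.001   0.0535] [ 0.0371 -0.2486]
27 [-0.009  -0.0013  0.0598] [ 0.0418 -0.2796]
30 [-0.0117 -0.0017  0.0659] [ 0.0464 -0.3107]
33 [-0.0147 -0.0022  0.0719] [ 0.0511 -0.3418]
36 [-0.018  -0.0027  0.0777] [ 0.0557 -0.3729]
39 [-0.0216 -0.0032  0.0833] [ 0.0604 -0.4039]
42 [-0.0255 -0.0038  0.0887] [ 0.065 -0.435]
45 [-0.0296 -0.0044  0.0939] [ 0.0697 -0.4661]
48 [-0.034  -0.0051  0.0988] [ 0.0743 -0.4971]
51 [-0.0387 -0.0058  0.1035] [ 0.0789 -0.5282]
54 [-0.0436 -0.0065  0.1079] [ 0.0836 -0.5593]
57 [-0.0487 -0.0073  0.1121] [ 0.0882 -0.5903]
60 [-0.054  -0.0081  0.1159] [ 0.0929 -0.6214]
63 [-0.0594 -0.0089  0.1195] [ 0.0975 -0.6525]
```

Emit:
jog_arm(
  series=[
    [0.0004,0.0001,0.0068,0.0046,-0.0311,0],
    [0.0004,0.0001,0.0136,0.0093,-0.0621,0],
    [0.0001,0,0.0204,0.0139,-0.0932,0],
    [-0.0005,-0.0001,0.0272,0.0186,-0.1243,0],
    [-0.0016,-0.0002,0.0339,0.0232,-0.1554,0],
  ],
)

```text
time: 4.15
tool_pos: [0.599, -0.0968, 0.0568]
orientation: [-0.004, 0.649, 0.76, -0.005]
wrist_force: [2.8, -5.2, -1.7]
width: 0.291
```

Emit:
jog_arm(
  series=[
    [-0.0013,-0.0002,0.0066,0.0047,-0.0311,0],
    [-0.003,-0.0005,0.0131,0.0093,-0.0621,0],
    [-0.0051,-0.0008,0.0196,0.0139,-0.0932,0],
    [-0.0074,-0.0011,0.0259,0.0186,-0.1243,0],
    [-0.0101,-0.0015,0.032,0.0232,-0.1553,0],
  ],
)

```text
time: 4.65
tool_pos: [0.5888, -0.0984, 0.0889]
orientation: [0.048, 0.648, 0.758, 0.054]
wrist_force: [2.0, -4.8, -1.4]
width: 0.291
```

Emit:
jog_arm(
  series=[
    [-0.0015,-0.0002,0.003,0.0023,-0.0155,0],
    [-0.003,-0.0005,0.006,0.0046,-0.031,0],
    [-0.0046,-0.0007,0.009,0.007,-0.0466,0],
    [-0.0063,-0.001,0.0118,0.0093,-0.0622,0],
    [-0.0063,-0.001,0.0118,0.0093,-0.0622,0],
  ],
)

```text
time: 5.15
tool_pos: [0.5824, -0.0994, 0.1009]
orientation: [0.068, 0.646, 0.756, 0.077]
wrist_force: [2.5, -4.4, -2.5]
width: 0.298
```

```bash
python3 - <<'E'
from plant import ctrl
from h import *
p,d=ctrl.grab_frame("side");print(ctrl.read_state()["wrist_force"])
cv2.imwrite("pics/s2.png",cv2.resize(p[180:360,230:430,::-1],None,fx=3,fy=3,interpolation=cv2.INTER_CUBIC))
E
```

```text
[ 2.89281767 -5.47134954 -0.68936201]
```

View pics/s2.png

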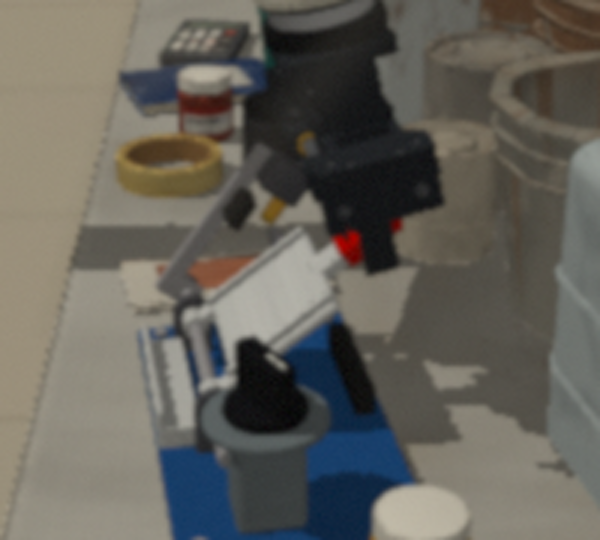

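Side view: the board is at about 36°. The stop arm (165,290)→(265,155) carries the black stop at (238,207) and the brass catch at (272,207), and the gripper body clears the arm. From here I feel forward in small steps.

Emit:
jog_arm(
  series=[
    [-0.0012,-0.0002,0.0019,0.0016,-0.0104,0],
    [-0.0024,-0.0003,0.0038,0.0031,-0.0207,0],
    [-0.0036,-0.0005,0.0056,0.0046,-0.031,0],
    [-0.0049,-0.0007,0.0074,0.0062,-0.0414,0],
    [-0.0049,-0.0007,0.0074,0.0062,-0.0414,0],
  ],
)

```text
time: 5.7
tool_pos: [0.5776, -0.1001, 0.1082]
orientation: [0.082, 0.645, 0.754, 0.093]
wrist_force: [2.6, -5.0, -1.6]
width: 0.291
```

Emit:
jog_arm(
  series=[
    [-0.0006,-0.0001,0.0009,0.0008,-0.0052,0],
    [-0.0013,-0.0002,0.0018,0.0016,-0.0104,0],
    [-0.0019,-0.0003,0.0027,0.0023,-0.0155,0],
    [-0.0026,-0.0004,0.0036,0.0031,-0.0207,0],
    [-0.0026,-0.0004,0.0036,0.0031,-0.0207,0],
  ],
)

```text
time: 6.2
tool_pos: [0.5752, -0.1005, 0.1116]
orientation: [0.089, 0.644, 0.753, 0.101]
wrist_force: [2.9, -4.0, -2.2]
width: 0.294
```

Emit:
jog_arm(
  series=[
    [-0.0007,-0.0001,0.0009,0.0008,-0.0052,0],
    [-0.0013,-0.0002,0.0018,0.0016,-0.0104,0],
    [-0.002,-0.0003,0.0027,0.0023,-0.0155,0],
    [-0.0027,-0.0004,0.0035,0.0031,-0.0207,0],
    [-0.0027,-0.0004,0.0035,0.0031,-0.0207,0],
  ],
)

```text
time: 6.7
tool_pos: [0.5727, -0.1008, 0.1148]
orientation: [0.095, 0.643, 0.752, 0.108]
wrist_force: [6.1, -4.7, -4.5]
width: 0.292
```

Emit:
jog_arm(
  series=[
    [-0.0003,0,0.0004,0.0004,-0.0026,0],
    [-0.0006,-0.0001,0.0008,0.0008,-0.0052,0],
    [-0.0009,-0.0001,0.0012,0.0012,-0.0078,0],
    [-0.0014,-0.0002,0.0017,0.0016,-0.0104,0],
    [-0.0014,-0.0002,0.0017,0.0016,-0.0104,0],
  ],
)

```text
time: 7.2
tool_pos: [0.5712, -0.101, 0.1166]
orientation: [0.099, 0.642, 0.752, 0.112]
wrist_force: [5.6, -4.0, -3.9]
width: 0.289
```

Emit:
jog_arm(
  series=[
    [-0.0003,0,0.0004,0.0004,-0.0026,0],
    [-0.0006,-0.0001,0.0008,0.0008,-0.0052,0],
    [-0.0009,-0.0001,0.0012,0.0012,-0.0078,0],
    [-0.0014,-0.0002,0.0017,0.0016,-0.0104,0],
    [-0.0014,-0.0002,0.0017,0.0016,-0.0104,0],
  ],
)

```text
time: 7.7
tool_pos: [0.5697, -0.1012, 0.1183]
orientation: [0.102, 0.642, 0.751, 0.116]
wrist_force: [6.0, -4.4, -4.6]
width: 0.289
```

Emit:
jog_arm(
  series=[
    [-0.0003,0,0.0004,0.0004,-0.0026,0],
    [-0.0007,-0.0001,0.0008,0.0008,-0.0052,0],
    [-0.001,-0.0001,0.0012,0.0012,-0.0078,0],
    [-0.0015,-0.0002,0.0017,0.0016,-0.0104,0],
    [-0.0015,-0.0002,0.0017,0.0016,-0.0104,0],
  ],
)

```text
time: 8.2
tool_pos: [0.5681, -0.1016, 0.1202]
orientation: [0.105, 0.641, 0.75, 0.12]
wrist_force: [2.5, -5.7, -2.6]
width: 0.293
```

Emit:
jog_arm(
  series=[
    [-0.0003,0,0.0004,0.0004,-0.0026,0],
    [-0.0007,-0.0001,0.0008,0.0008,-0.0052,0],
    [-0.001,-0.0001,0.0012,0.0012,-0.0078,0],
    [-0.0015,-0.0002,0.0016,0.0016,-0.0104,0],
    [-0.0015,-0.0002,0.0016,0.0016,-0.0104,0],
  ],
)

```text
time: 8.7
tool_pos: [0.5665, -0.1017, 0.1219]
orientation: [0.109, 0.641, 0.75, 0.124]
wrist_force: [2.0, -5.8, -0.4]
width: 0.293
```

Emit:
jog_arm(
  series=[
    [-0.0003,0,0.0004,0.0004,-0.0026,0],
    [-0.0007,-0.0001,0.0008,0.0008,-0.0052,0],
    [-0.001,-0.0001,0.0012,0.0012,-0.0078,0],
    [-0.0015,-0.0002,0.0016,0.0016,-0.0104,0],
    [-0.0015,-0.0002,0.0016,0.0016,-0.0104,0],
  ],
)

```text
time: 9.2
tool_pos: [0.565, -0.1021, 0.1235]
orientation: [0.112, 0.64, 0.749, 0.128]
wrist_force: [1.3, -5.9, 0.1]
width: 0.293
```

```bash
python3 - <<'E'
from plant import ctrl
from h import *
p,d=ctrl.grab_frame("side");print(ctrl.read_state()["wrist_force"])
cv2.imwrite("pics/s3.png",cv2.resize(p[210:320,260:380,::-1],None,fx=5,fy=5,interpolation=cv2.INTER_CUBIC))
E
```

```text
[ 2.20326925 -6.68679102 -0.37690378]
```

View pics/s3.png

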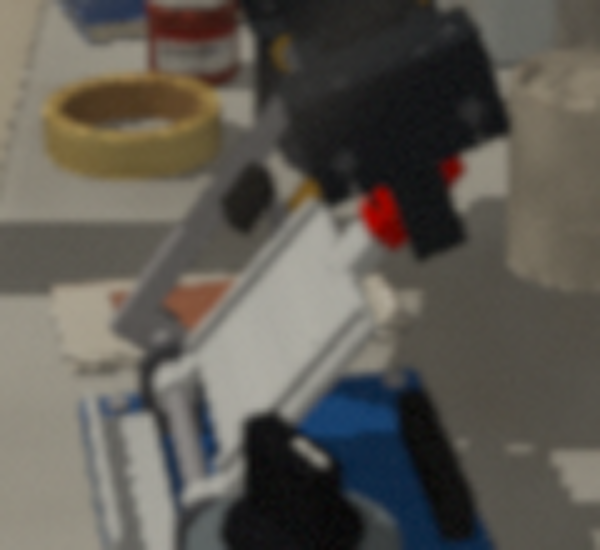

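Side view: the board is at about 49°, its edge near the brass catch (300,195), with the rubber stop (248,195) still a little further on. The push fell from 7.5 N to about 1.5 N. I continue gently until the stop is just felt.

Emit:
jog_arm(
  series=[
    [-0.0003,0,0.0004,0.0004,-0.0026,0],
    [-0.0007,-0.0001,0.0008,0.0008,-0.0052,0],
    [-0.001,-0.0001,0.0012,0.0012,-0.0078,0],
    [-0.0016,-0.0002,0.0016,0.0016,-0.0104,0],
    [-0.0016,-0.0002,0.0016,0.0016,-0.0104,0],
  ],
)

```text
time: 9.75
tool_pos: [0.5633, -0.1023, 0.1252]
orientation: [0.116, 0.64, 0.749, 0.132]
wrist_force: [1.0, -4.8, 0.5]
width: 0.293
```

Emit:
jog_arm(
  series=[
    [-0.0003,0,0.0004,0.0004,-0.0026,0],
    [-0.0007,-0.0001,0.0008,0.0008,-0.0052,0],
    [-0.001,-0.0001,0.0012,0.0012,-0.0078,0],
    [-0.0016,-0.0002,0.0015,0.0016,-0.0104,0],
    [-0.0016,-0.0002,0.0015,0.0016,-0.0104,0],
  ],
)

```text
time: 10.25
tool_pos: [0.5617, -0.1025, 0.1268]
orientation: [0.119, 0.639, 0.748, 0.135]
wrist_force: [-0.7, -8.3, 0.5]
width: 0.289
```

Emit:
jog_arm(
  series=[
    [-0.0003,0,0.0004,0.0004,-0.0026,0],
    [-0.0007,-0.0001,0.0008,0.0008,-0.0052,0],
    [-0.001,-0.0001,0.0012,0.0012,-0.0078,0],
    [-0.0016,-0.0002,0.0015,0.0016,-0.0104,0],
    [-0.0016,-0.0002,0.0015,0.0016,-0.0104,0],
  ],
)

```text
time: 10.75
tool_pos: [0.5601, -0.1028, 0.1283]
orientation: [0.122, 0.638, 0.747, 0.139]
wrist_force: [-0.5, -6.9, 0.2]
width: 0.294
```

Emit:
jog_arm(
  series=[
    [-0.0003,0,0.0004,0.0004,-0.0026,0],
    [-0.0007,-0.0001,0.0008,0.0008,-0.0052,0],
    [-0.001,-0.0001,0.0012,0.0012,-0.0078,0],
    [-0.0016,-0.0002,0.0015,0.0016,-0.0104,0],
    [-0.0016,-0.0002,0.0015,0.0016,-0.0104,0],
  ],
)

```text
time: 11.25
tool_pos: [0.5588, -0.103, 0.1297]
orientation: [0.126, 0.638, 0.746, 0.143]
wrist_force: [2.5, -7.0, -0.6]
width: 0.293
```

Emit:
jog_arm(
  series=[
    [-0.0003,0,0.0003,0.0003,-0.002,0],
    [-0.0006,-0.0001,0.0006,0.0006,-0.004,0],
    [-0.0008,-0.0001,0.0008,0.0008,-0.0052,0],
    [-0.0008,-0.0001,0.0008,0.0008,-0.0052,0],
    [-0.0008,-0.0001,0.0008,0.0008,-0.0052,0],
  ],
)

```text
time: 11.75
tool_pos: [0.558, -0.1031, 0.1304]
orientation: [0.128, 0.637, 0.746, 0.145]
wrist_force: [2.3, -7.0, -1.5]
width: 0.295
```

```bash
python3 - <<'E'
from plant import ctrl
from h import *
p,d=ctrl.grab_frame("side");print(ctrl.read_state()["wrist_force"])
cv2.imwrite("pics/s4.png",cv2.resize(p[210:320,260:380,::-1],None,fx=5,fy=5,interpolation=cv2.INTER_CUBIC))
E
```

```text
[ 2.28480457 -5.9377264  -1.47117771]
```

View pics/s4.png

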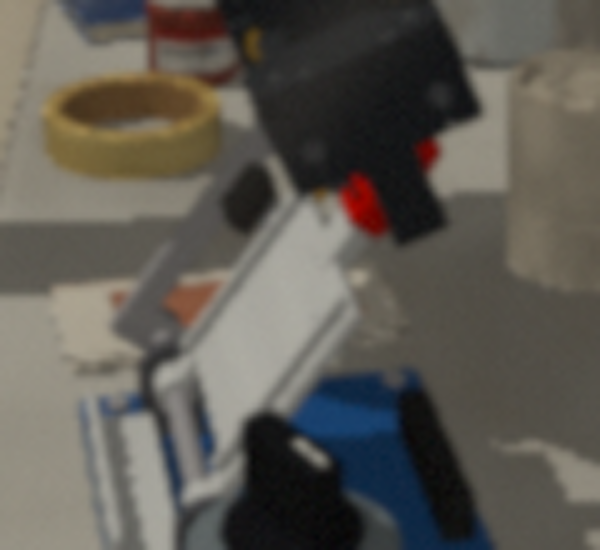

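The brass catch (320,195) is now on the outer side of the board's edge, and the pin (285,178) is nearly at the rubber (248,195). I take two more tiny steps to confirm the stop.

Emit:
jog_arm(
  series=[
    [-0.0003,0,0.0003,0.0003,-0.002,0],
    [-0.0006,-0.0001,0.0006,0.0006,-0.004,0],
    [-0.0008,-0.0001,0.0008,0.0008,-0.0052,0],
    [-0.0008,-0.0001,0.0008,0.0008,-0.0052,0],
    [-0.0008,-0.0001,0.0008,0.0008,-0.0052,0],
  ],
)

```text
time: 12.3
tool_pos: [0.5571, -0.1033, 0.1311]
orientation: [0.129, 0.637, 0.745, 0.147]
wrist_force: [2.7, -7.0, -1.5]
width: 0.296
```

Emit:
jog_arm(
  series=[
    [-0.0003,0,0.0003,0.0003,-0.002,0],
    [-0.0006,-0.0001,0.0006,0.0006,-0.004,0],
    [-0.0008,-0.0001,0.0008,0.0008,-0.0052,0],
    [-0.0008,-0.0001,0.0008,0.0008,-0.0052,0],
    [-0.0008,-0.0001,0.0008,0.0008,-0.0052,0],
  ],
)

```text
time: 12.8
tool_pos: [0.5566, -0.1033, 0.1316]
orientation: [0.131, 0.637, 0.745, 0.149]
wrist_force: [5.6, -5.9, -4.8]
width: 0.288
```

Emit:
jog_arm(
  series=[
    [-0.0003,0,0.0003,0.0003,-0.002,0],
    [-0.0006,-0.0001,0.0006,0.0006,-0.004,0],
    [-0.0008,-0.0001,0.0008,0.0008,-0.0052,0],
    [-0.0008,-0.0001,0.0008,0.0008,-0.0052,0],
    [-0.0008,-0.0001,0.0008,0.0008,-0.0052,0],
  ],
)

```text
time: 13.3
tool_pos: [0.5562, -0.1034, 0.132]
orientation: [0.133, 0.637, 0.744, 0.151]
wrist_force: [11.5, -5.6, -10.1]
width: 0.296
```

The push climbs steeply to 15 N, so this is the stop and the board is seated. I back off to unload it, then open.

Emit:
jog_arm(
  series=[
    [0.0008,0.0001,-0.0008,-0.0008,0.0052,0],
    [0.0014,0.0002,-0.0014,-0.001,0.008,0],
    [0.0014,0.0002,-0.0014,-0.001,0.008,0],
    [0.0014,0.0002,-0.0014,-0.001,0.008,0],
    [0.0014,0.0002,-0.0014,-0.001,0.008,0],
  ],
)

```text
time: 13.8
tool_pos: [0.557, -0.1033, 0.1312]
orientation: [0.13, 0.637, 0.745, 0.148]
wrist_force: [3.1, -6.0, -2.2]
width: 0.293
```

Emit:
jog_arm(
  series=[
    [0,0,0,0,0,0],
    [0,0,0,0,0,0],
    [0,0,0,0,0,0],
    [0,0,0,0,0,0],
    [0,0,0,0,0,0],
  ],
  hand=0.6,
)

```text
time: 14.3
tool_pos: [0.5563, -0.102, 0.13]
orientation: [0.128, 0.637, 0.746, 0.148]
wrist_force: [-0.6, 0.1, 0.4]
width: 0.596
```

```bash
python3 - <<'E'
from plant import ctrl
from h import *
p,d=ctrl.grab_frame("side");print(ctrl.read_state()["wrist_force"])
cv2.imwrite("pics/s5.png",cv2.resize(p[210:320,260:380,::-1],None,fx=5,fy=5,interpolation=cv2.INTER_CUBIC))
E
```

```text
[0.44403146 0.43583333 0.21931711]
```

View pics/s5.png

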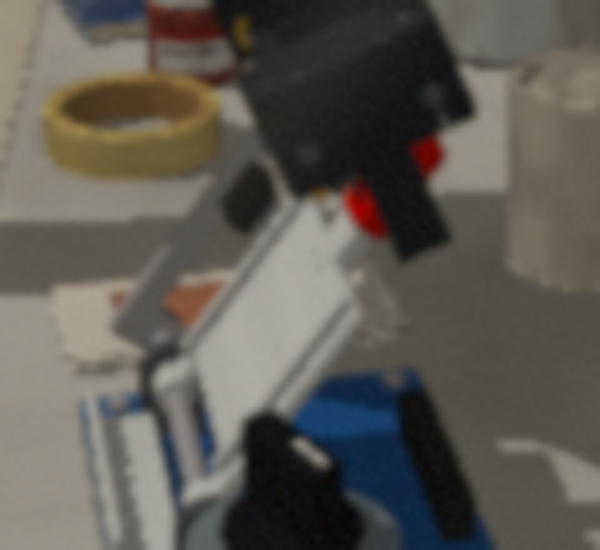

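The board stays up with the jaws open (fingers off the grip, wrist force about 0) and did not drop. I retreat upwards.

Emit:
jog_arm(
  series=[
    [0,0,0.015,0,0,0],
    [0,0,0.03,0,0,0],
    [0,0,0.065,0,0,0],
    [0,0,0.1,0,0,0],
    [0,0,0.12,0,0,0],
  ],
)

```text
time: 14.85
tool_pos: [0.5578, -0.1027, 0.2536]
orientation: [0.13, 0.637, 0.746, 0.149]
wrist_force: [-0.1, -0.7, 0.3]
width: 0.603
```

```bash
python3 - <<'E'
from plant import ctrl
from h import *
from scipy.spatial.transform import Rotation as Ro
s=ctrl.read_state(); q=s["orientation"]; print(s["tool_pos"],s["q"])
R0=Ro.from_quat(np.r_[q[1:],q[0]]); a=np.radians(33); x=np.array([np.cos(a),np.sin(a),0]); z=np.array([0,0,-1.]); T=Ro.from_matrix(np.c_[x,np.cross(z,x),z])
v=(T*R0.inv()).as_rotvec(); print(v,np.degrees(np.linalg.norm(v)))
E
```

```text
[ 0.55775823 -0.10265737  0.25364892] [-0.33346215 -0.17699286  2.08448258  0.23130653  0.89088513 -2.17627607]
[ 0.17528266  0.38150515 -1.13632478] 69.40844381991445
```

Emit:
jog_arm(
  series=[
    [-0.005,-0.014,0,0.0176,0.0382,-0.1136],
    [-0.01,-0.028,0,0.0352,0.0764,-0.2272],
    [-0.015,-0.042,0,0.0528,0.1146,-0.3408],
    [-0.02,-0.056,0,0.0704,0.1528,-0.4544],
    [-0.023,-0.07,0,0.088,0.191,-0.568],
  ],
)

```text
time: 15.35
tool_pos: [0.5331, -0.1726, 0.2501]
orientation: [0.065, 0.837, 0.537, 0.077]
wrist_force: [0.3, 0.4, 0.1]
width: 0.6
```

Emit:
jog_arm(
  series=[
    [-0.005,-0.014,0,0.0176,0.0382,-0.1136],
    [-0.01,-0.028,-0.01,0.0352,0.0764,-0.2272],
    [-0.015,-0.042,-0.02,0.0528,0.1146,-0.3408],
    [-0.02,-0.056,-0.03,0.0704,0.1528,-0.4544],
    [-0.023,-0.069,-0.033,0.088,0.191,-0.568],
  ],
)

```text
time: 15.85
tool_pos: [0.5096, -0.2413, 0.2156]
orientation: [-0.004, 0.96, 0.282, -0.001]
wrist_force: [-0.1, 0.4, 0.5]
width: 0.597
```

Emit:
jog_arm(
  series=[
    [0,0,0,0,0,0],
    [0,0,0,0,0,0],
    [0,0,0,0,0,0],
    [0,0,0,0,0,0],
    [0,0,0,0,0,0],
  ],
)

```text
time: 16.35
tool_pos: [0.5106, -0.2408, 0.2176]
orientation: [-0.002, 0.959, 0.284, 0.001]
wrist_force: [0.2, 0.0, -0.2]
width: 0.598
```

```bash
python3 - <<'E'
from plant import ctrl
from h import *
from scipy.spatial.transform import Rotation as Ro
s=ctrl.read_state();c=ctrl.camera_params("wrist");p,d=ctrl.grab_frame("wrist")
np.savez("pics/w2.npz",p=p,d=d,K=c["camera_matrix"],dist=c["dist"],R=c["R"],t=c["t"]); cv2.imwrite("pics/w2.png",p[:,:,::-1])
q=s["orientation"];M=Ro.from_quat(np.r_[q[1:],q[0]]).as_matrix(); print(s["tool_pos"],"jaw",np.degrees(np.arctan2(M[1,0],M[0,0])),"z",M[:,2],s["q"])
f=load("w2");P=cloud(f);near=np.hypot(P[...,0]-.512,P[...,1]+.241)<.04
for z0 in np.arange(.066,.13,.006):
    m=near&(d>0)&(P[...,2]>z0)&(P[...,2]<z0+.006)
    if m.sum()>10: x=P[m][:,:2]; print(z0.round(3),m.sum(),cv2.minAreaRect((x*1000).astype(np.float32)),p[m].mean().round())
E
```

```text
[ 0.51058357 -0.24081992  0.21761948] jaw 33.04982558955948 z [ 3.49501356e-04  4.49267607e-03 -9.99989847e-01] [-0.48733264  0.07150977  1.86653767  0.00442559  1.20534347 -1.06575112]
0.072 2441 ((512.430908203125, -240.6737518310547), (70.62376403808594, 69.91343688964844), 30.788190841674805) 131.0
0.078 505 ((513.8895263671875, -239.2269744873047), (59.47270202636719, 56.00043487548828), 11.669992446899414) 30.0
0.084 972 ((511.9697265625, -240.3511505126953), (45.79679870605469, 43.22745895385742), 30.57801055908203) 23.0
0.09 20 ((501.7966003417969, -222.58688354492188), (13.272797584533691, 2.384857177734375), 25.68577003479004) 13.0
0.096 28 ((501.3052978515625, -223.04055786132812), (13.60332202911377, 2.89460825920105), 35.10853576660156) 14.0
0.102 22 ((501.2420349121094, -222.9930419921875), (13.367049217224121, 2.663508653640747), 35.110008239746094) 14.0
0.108 459 ((512.5478515625, -240.9615936279297), (13.969793319702148, 44.65775680541992), 31.065101623535156) 27.0
0.114 543 ((512.591796875, -240.91102600097656), (12.09359073638916, 43.37981414794922), 31.186241149902344) 49.0
```

View pics/w2.png

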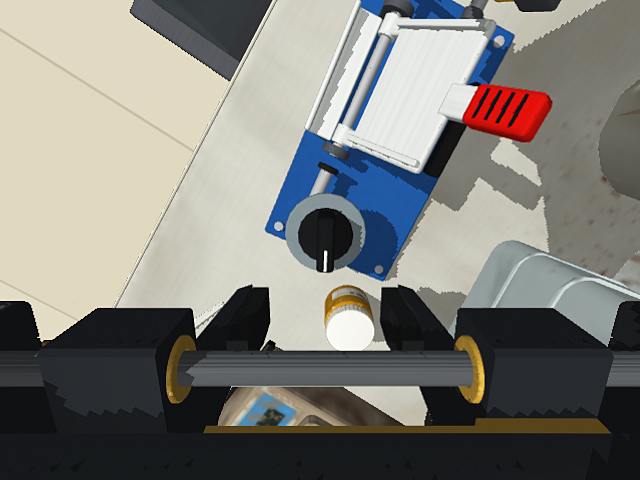

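Wrist view: the board stands up on its own (grip at (510,110)). The knob is at (325,235) with its bar along the image vertical, and measures (0.5125, -0.241) with the jaw direction for the bar at 31° and the bar at z 0.09–0.118. I go down on it.

Emit:
jog_arm(
  series=[
    [0.001,0,-0.03,0,0,-0.015],
    [0.002,0,-0.06,0,0,-0.033],
    [0.002,0,-0.09,0,0,-0.033],
    [0.002,0,-0.11,0,0,-0.033],
    [0.002,0,-0.119,0,0,-0.033],
  ],
  force=30,
)

```text
time: 16.9
tool_pos: [0.511, -0.2403, 0.0958]
orientation: [-0.004, 0.963, 0.268, -0.001]
wrist_force: [-0.2, 0.2, 0.3]
width: 0.602
```

Emit:
jog_arm(
  series=[
    [0,0,-0.003,0,0,0],
    [0,0,-0.005,0,0,0],
    [0,0,-0.005,0,0,0],
    [0,0,-0.005,0,0,0],
    [0,0,-0.005,0,0,0],
  ],
)

```text
time: 17.4
tool_pos: [0.5131, -0.2417, 0.0941]
orientation: [-0.002, 0.963, 0.268, 0.001]
wrist_force: [-0.9, 0.7, -0.4]
width: 0.599
```

Emit:
jog_arm(
  series=[
    [0,0,0,0,0,0],
    [0,0,0,0,0,0],
    [0,0,0,0,0,0],
    [0,0,0,0,0,0],
    [0,0,0,0,0,0],
  ],
  hand=0,
)

```text
time: 17.9
tool_pos: [0.5125, -0.2413, 0.0931]
orientation: [-0.002, 0.963, 0.268, 0.0]
wrist_force: [0.5, -0.2, -0.3]
width: 0.171
```

Emit:
jog_arm(
  series=[
    [0,0,0,0,0,-0.1],
    [0,0,0,0,0,-0.2],
    [0,0,0,0,0,-0.3],
    [0,0,0,0,0,-0.4],
    [0,0,0,0,0,-0.5],
  ],
)

```text
time: 18.4
tool_pos: [0.5122, -0.2416, 0.0931]
orientation: [-0.002, 1.0, 0.019, 0.001]
wrist_force: [-0.7, -0.5, 0.5]
width: 0.157
```

Emit:
jog_arm(
  series=[
    [0,0,0,0,0,-0.1],
    [0,0,0,0,0,-0.2],
    [0,0,0,0,0,-0.3],
    [0,0,0,0,0,-0.4],
    [0,0,0,0,0,-0.5],
  ],
)

```text
time: 18.9
tool_pos: [0.5123, -0.2416, 0.0931]
orientation: [-0.002, 0.974, -0.229, 0.001]
wrist_force: [-0.7, -1.2, 0.4]
width: 0.159
```

```bash
python3 - <<'E'
from plant import ctrl
s=ctrl.read_state();print(s["tool_pos"],s["orientation"],s["wrist_force"],s["ft_torque"],s["q"],s["width"])
E
```

```text
[ 0.51233593 -0.24161363  0.09307227] [-0.00164586  0.9735239  -0.22857482  0.00143448] [-0.69880338 -1.18468577  0.42374595] [-0.18386019  0.15176149  0.06117982] [-0.48698854  0.19392728  1.97687651  0.00474575  0.96885363 -0.0284439 ] 0.15934744185938723
```

Emit:
jog_arm(
  series=[
    [0,0,0,0,0,-0.03],
    [0,0,0,0,0,-0.06],
    [0,0,0,0,0,-0.09],
    [0,0,0,0,0,-0.12],
    [0,0,0,0,0,-0.12],
  ],
)

```text
time: 19.4
tool_pos: [0.5124, -0.2416, 0.0931]
orientation: [-0.001, 0.959, -0.284, 0.002]
wrist_force: [-0.4, -1.2, 0.5]
width: 0.158
```

```bash
python3 - <<'E'
from plant import ctrl
s=ctrl.read_state();print(s["orientation"],s["wrist_force"],s["ft_torque"],s["q"][5],s["joint_efforts"][5])
E
```

```text
[-0.00139635  0.95880857 -0.28404523  0.00157698] [-0.35517929 -1.22247943  0.52477853] [-0.23780414  0.22719981  0.58488567] 0.08708150077695657 0.7914203032851219
```

Emit:
jog_arm(
  series=[
    [0,0,0,0,0,-0.02],
    [0,0,0,0,0,-0.04],
    [0,0,0,0,0,-0.06],
    [0,0,0,0,0,-0.06],
    [0,0,0,0,0,-0.06],
  ],
)

```text
time: 19.9
tool_pos: [0.5125, -0.2414, 0.0931]
orientation: [-0.002, 0.95, -0.313, 0.002]
wrist_force: [-0.1, -2.2, -0.2]
width: 0.166
```

```bash
python3 - <<'E'
from plant import ctrl
s=ctrl.read_state();print(s["orientation"],s["wrist_force"],s["ft_torque"],s["q"][5],s["joint_efforts"][5])
E
```

```text
[-0.00171473  0.94966282 -0.31326436  0.00174007] [-0.14049646 -2.1508683  -0.1591369 ] [-0.29609073  0.21171336  0.65742338] 0.14798685562416758 0.6550728343427181
```

Emit:
jog_arm(
  series=[
    [0,0,0,0,0,0],
    [0,0,0,0,0,0],
    [0,0,0,0,0,-0.03],
    [0,0,0,0,0,-0.06],
    [0,0,0,0,0,-0.06],
  ],
  force=50,
)

```text
time: 20.4
tool_pos: [0.5125, -0.2414, 0.0931]
orientation: [-0.001, 0.94, -0.341, 0.002]
wrist_force: [-0.0, -1.8, -0.9]
width: 0.171
```

```bash
python3 - <<'E'
from plant import ctrl
s=ctrl.read_state();print(s["orientation"],s["wrist_force"],s["ft_torque"],s["q"][5],s["joint_efforts"][5],s["width"])
E
```

```text
[-0.0014766   0.94005213 -0.34102306  0.00175535] [-0.02682618 -1.84237567 -0.88981471] [-0.29952799  0.22782218  1.36978077] 0.20742361276337998 1.589069925248623 0.17108237487402198
```

Torque rises to 1.4 Nm and the bar skews in the jaws, so the knob is at its end. I open, lift and check.

Emit:
jog_arm(
  series=[
    [0,0,0,0,0,0],
    [0,0,0,0,0,0],
    [0,0,0,0,0,0],
    [0,0,0,0,0,0],
    [0,0,0,0,0,0],
  ],
  hand=0.5,
)

```text
time: 20.9
tool_pos: [0.5125, -0.2413, 0.0931]
orientation: [-0.002, 0.94, -0.342, 0.002]
wrist_force: [-0.4, -0.7, 0.7]
width: 0.499
```

Emit:
jog_arm(
  series=[
    [0,0,0.02,0,0,0],
    [0,0,0.05,0,0,0],
    [0,0,0.09,0,0,0],
    [0,0,0.12,0,0,0],
    [0,0,0.125,0,0,0],
  ],
)

```text
time: 21.4
tool_pos: [0.5151, -0.2427, 0.2232]
orientation: [-0.001, 0.94, -0.342, 0.006]
wrist_force: [1.1, -0.3, -0.2]
width: 0.498
```

Emit:
jog_arm(
  series=[
    [0,0,0,0,0,0],
    [0,0,0,0,0,0],
    [0,0,0,0,0,0],
    [0,0,0,0,0,0],
    [0,0,0,0,0,0],
  ],
)

```text
time: 21.9
tool_pos: [0.5119, -0.241, 0.2168]
orientation: [-0.002, 0.94, -0.342, 0.001]
wrist_force: [0.6, -0.3, -0.3]
width: 0.499
```

```bash
python3 - <<'E'
from plant import ctrl
from h import *
s=ctrl.read_state();c=ctrl.camera_params("wrist");p,d=ctrl.grab_frame("wrist")
np.savez("pics/w3.npz",p=p,d=d,K=c["camera_matrix"],dist=c["dist"],R=c["R"],t=c["t"]); cv2.imwrite("pics/w3.png",p[:,:,::-1])
f=load("w3");P=cloud(f);near=np.hypot(P[...,0]-.512,P[...,1]+.241)<.04
m=near&(d>0)&(P[...,2]>.105)&(P[...,2]<.125); x=P[m][:,:2]; print(m.sum(),cv2.minAreaRect((x*1000).astype(np.float32)),s["wrist_force"])
E
```

```text
1030 ((512.6696166992188, -241.01113891601562), (45.86758041381836, 14.13063907623291), 60.386409759521484) [ 0.6178331  -0.26906211 -0.26988547]
```

View pics/w3.png

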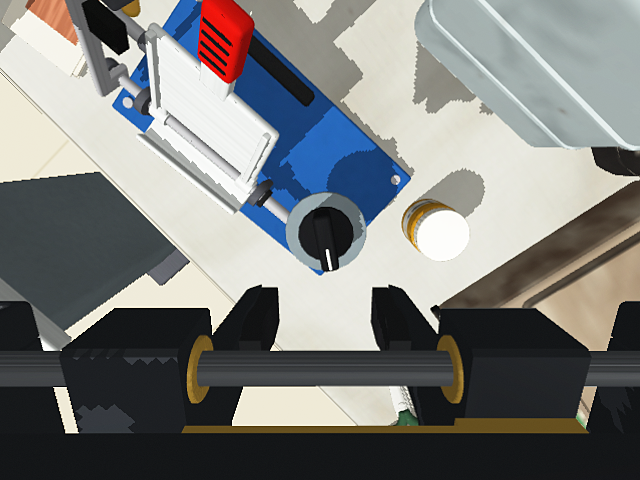

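The board is still up (grip at (225,40)). The bar turned only 60.7° (1.06 rad), so the knob could be anywhere from 1.06 to 1.3. To be sure, I regrip square on the bar with more force and turn again.

Emit:
jog_arm(
  series=[
    [0.0005,0,-0.03,0,0,0.06],
    [0.0005,0,-0.06,0,0,0.12],
    [0.0005,0,-0.09,0,0,0.18],
    [0.0005,0,-0.115,0,0,0.18],
    [0.0005,0,-0.124,0,0,0.18],
  ],
  force=60,
)

```text
time: 22.45
tool_pos: [0.5108, -0.2402, 0.0908]
orientation: [-0.003, 0.967, -0.256, -0.001]
wrist_force: [-0.6, 0.4, -0.1]
width: 0.5
```

Emit:
jog_arm(
  series=[
    [0,0,-0.002,0,0,0],
    [0,0,-0.002,0,0,0],
    [0,0,-0.002,0,0,0],
    [0,0,-0.002,0,0,0],
    [0,0,-0.002,0,0,0],
  ],
)

```text
time: 22.95
tool_pos: [0.5138, -0.2418, 0.0933]
orientation: [-0.002, 0.967, -0.256, 0.003]
wrist_force: [-1.2, -0.6, 0.4]
width: 0.499
```

Emit:
jog_arm(
  series=[
    [0,0,0,0,0,0],
    [0,0,0,0,0,0],
    [0,0,0,0,0,0],
    [0,0,0,0,0,0],
    [0,0,0,0,0,0],
  ],
  hand=0,
)

```text
time: 23.45
tool_pos: [0.5127, -0.2412, 0.0921]
orientation: [-0.002, 0.967, -0.256, 0.001]
wrist_force: [-1.9, 0.9, 1.8]
width: 0.153
```

Emit:
jog_arm(
  series=[
    [0,0,0,0,0,-0.04],
    [0,0,0,0,0,-0.08],
    [0,0,0,0,0,-0.1],
    [0,0,0,0,0,-0.1],
    [0,0,0,0,0,-0.1],
  ],
)

```text
time: 23.95
tool_pos: [0.5127, -0.2412, 0.0921]
orientation: [-0.002, 0.953, -0.303, 0.001]
wrist_force: [-2.3, 1.5, 2.3]
width: 0.155
```

```bash
python3 - <<'E'
from plant import ctrl
s=ctrl.read_state();print(s["orientation"],s["wrist_force"],s["ft_torque"],s["q"][5],s["joint_efforts"][5],s["width"])
E
```

```text
[-0.00160906  0.95303342 -0.30285812  0.00128949] [-2.33445501  1.45111072  2.3410408 ] [0.15603916 0.54271206 1.24697658] 0.12701384326462067 1.3032597675919533 0.1546629843583698
```

Emit:
jog_arm(
  series=[
    [0,0,0,0,0,-0.04],
    [0,0,0,0,0,-0.08],
    [0,0,0,0,0,-0.12],
    [0,0,0,0,0,-0.15],
    [0,0,0,0,0,-0.15],
  ],
)

```text
time: 24.45
tool_pos: [0.5125, -0.2415, 0.0921]
orientation: [-0.001, 0.928, -0.373, 0.001]
wrist_force: [-3.2, -0.0, 3.2]
width: 0.177
```

```bash
python3 - <<'E'
from plant import ctrl
s=ctrl.read_state();print(s["orientation"],s["wrist_force"],s["ft_torque"],s["q"][5],s["joint_efforts"][5],s["width"])
E
```

```text
[-0.00105436  0.92780909 -0.37305125  0.00139553] [-3.19554576 -0.03275806  3.22222405] [-0.03647799  0.65024561  1.99097444] 0.27715133652351837 2.147972211241722 0.17729404132279755
```

Emit:
jog_arm(
  series=[
    [0,0,0,0,0,0],
    [0,0,0,0,0,0],
    [0,0,0,0,0,0],
    [0,0,0,0,0,0],
    [0,0,0,0,0,0],
  ],
  hand=0.5,
)

```text
time: 24.95
tool_pos: [0.5132, -0.2414, 0.0921]
orientation: [-0.002, 0.927, -0.375, 0.002]
wrist_force: [-0.5, 0.0, 0.7]
width: 0.496
```

Emit:
jog_arm(
  series=[
    [0,0,0.02,0,0,0],
    [0,0,0.05,0,0,0],
    [0,0,0.09,0,0,0],
    [0,0,0.12,0,0,0],
    [0,0,0.126,0,0,0],
  ],
)

```text
time: 25.45
tool_pos: [0.5156, -0.2426, 0.2231]
orientation: [-0.001, 0.927, -0.375, 0.006]
wrist_force: [0.4, -0.7, 0.4]
width: 0.498
```

Emit:
jog_arm(
  series=[
    [0,0,0,0,0,0],
    [0,0,0,0,0,0],
    [0,0,0,0,0,0],
    [0,0,0,0,0,0],
    [0,0,0,0,0,0],
  ],
)

```text
time: 25.95
tool_pos: [0.5124, -0.241, 0.2167]
orientation: [-0.002, 0.927, -0.374, 0.001]
wrist_force: [-0.6, -0.6, 0.8]
width: 0.501
```

```bash
python3 - <<'E'
from plant import ctrl
from h import *
s=ctrl.read_state();c=ctrl.camera_params("wrist");p,d=ctrl.grab_frame("wrist")
np.savez("pics/w4.npz",p=p,d=d,K=c["camera_matrix"],dist=c["dist"],R=c["R"],t=c["t"]); cv2.imwrite("pics/w4.png",p[:,:,::-1])
for n in("w2","w3","w4"):
    f=load(n);P=cloud(f);near=np.hypot(P[...,0]-.512,P[...,1]+.241)<.04
    m=near&(f["d"]>0)&(P[...,2]>.105)&(P[...,2]<.125); x=P[m][:,:2]; w,V=np.linalg.eigh(np.cov(x.T)); print(n,m.sum(),cv2.minAreaRect((x*1000).astype(np.float32)),np.degrees(np.arctan2(V[1,1],V[0,1]))%180)
    a=np.radians(8.5);b=P[...,:2]-np.array([.473,-.115]);bx=b@[np.cos(a),np.sin(a)];by=b@[-np.sin(a),np.cos(a)]
    q=f["p"].astype(int);k=(q[...,0]>150)&(q[...,1]<70)&(abs(by)<.03)&(f["d"]>0)&(P[...,2]>.03)
    print("grip",k.sum(),P[k].mean(0),"angle",np.degrees(np.arctan2(P[k][:,2].mean()-.04,bx[k].mean())))
print(s["wrist_force"])
E
```

```text
w2 1014 ((512.49853515625, -240.87974548339844), (13.969793319702148, 44.848854064941406), 31.065101623535156) 121.42241247147189
grip 2767 [ 0.5501377  -0.10470637  0.15441717] angle 55.78148213454919
w3 1030 ((512.6696166992188, -241.01113891601562), (45.86758041381836, 14.13063907623291), 60.386409759521484) 60.30433529841921
grip 2570 [ 0.55375384 -0.10541073  0.15657979] angle 55.114208322703064
w4 1038 ((512.6300659179688, -241.1587677001953), (45.9251594543457, 13.993430137634277), 60.16295623779297) 60.1238615403795
grip 2641 [ 0.55447755 -0.1049386   0.15694006] angle 54.93842039297568
[-0.62120714 -0.60714419  0.75173372]
```

A second turn at 2 Nm left the bar at 60.1° (60.3° before), so this is a hard end. The board is still at about 55° and the robot is clear of everything. I hand in.

```bash
python3 -c "
from plant import ctrl
print(ctrl.hand_in())"
```

```text
the job is handed in; nothing more can be done
None
```

The easel board is up in its catch and the clamp knob is turned to its end. I handed the job in at about 26 s of the 69 s allowed; no verdict is reported.

- **Board:** I lifted it by the red grip. The catch snapped at about 7.5 N of push around 44–46°. I then felt the stop at about 54°, peaking near 15 N at the grip (limit 38 N), backed off and let go. In the last check it stood by itself at about 55° with the wrist force near zero.
- **Knob:** I turned it clockwise until it met a hard end. The bar had turned about 1.07 rad from its start, and a second grip at 60 N and 2 Nm moved it no further (60.3° against 60.1°). I read that as its 1.3 rad end, meaning it started at about 0.23. The knob's absolute angle can't be read directly, so this is inferred from the hard end and the allowed start range.
- **Other things:** The arm did not come near the bystanders at any point. I saw no displacement in the views, but I did not measure each one at the end.

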